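# Uncouple a tow hitch on its check stand

## Task

Uncouple the tow hitch on its check stand: swing the toggle clamp's red handle fully back so that its arm stands clear of the tongue, then pull the red latch knob sideways against its spring and, with the latch pulled, lift the tongue's coupler off the ball. Finish still gripping the latch knob, with the coupler held steady at least 5 cm above its seat (up to about 10 cm is fine), the clamp left open and the loose things round the stand left where they are.

Things in the scene. Friction and masses are not known exactly. Their poses are not given: they have to be found in the camera images.
- hitch_stand: fixed hitch check stand, aluminium plate 320 x 124 x 12 mm; origin: centre of its underside. +x runs along the grey tongue (bar 25 wide, top 66 high) from the blue clevis to the steel ball; +y is the clamp's side, -y the latch knob's side; z up. Yellow coupler head: x 80 to 155, y -19 to 19, top 74 high
- clamp_hinge (a point): point on the toggle clamp's hinge axis, which runs along the stand's x, 75 mm above the surface; cheeks and pin round it reach 86 high. The steel clamp arm reaches from here to -y over the tongue; open, it stands up beside the tongue with its tip about 140 high
- clamp_grip (a point): centre of the clamp handle's red grip: round, 18 mm in diameter, 60 long, on the handle that stands up from the hinge. This point is 65 mm from the hinge axis, the grip's ends 36 and 96 mm. Clamped, the handle is about upright, leaning 0.12 rad to the stand's -y (over the tongue)
- clamp_handle (a joint): clamp handle angle, rad: 0 = clamped, grows as the handle swings over and down to the stand's +y, 1.4 = fully open (stop). 2 to 3 N at the grip move it; it stays where it is left. The clamp arm over the tongue is one piece with the handle and turns with it
- latch_knob: red latch knob beside the coupler head, on the stand's -y side: upright cylinder 20 mm in diameter, 40 tall, with a 26 mm flange on top (46 in all); origin at the centre of its underside, 84 above the surface while the tongue is down; its axis is 50 mm from the tongue's centre line. It moves with the latch and the tongue
- latch_grip (a point): point on the latch knob's axis 22 mm above its underside (half height), the place to grip it
- latch (a joint): travel of the latch, m: 0 = shut under the ball, grows as the knob is pulled straight away from the coupler to the stand's -y, 0.014 = stop. Spring: 4 N at the start, 8 N at the stop; it springs shut when let go. The ball is free beyond 0.010; below that the tongue cannot be lifted
- tongue_hinge (a point): point on the tongue's hinge axis, which runs along the stand's y, 58 mm above the surface, in the blue clevis
- tongue (a joint): tongue angle about its hinge, rad: 0 = coupler down on the ball, grows as the coupler end rises, stop 0.75. Coupler and knob lie 230 mm from the hinge axis: 0.2 lifts them about 46 mm, on an arc, leaning back towards the hinge. Weight 2 to 4 N at the knob; it drops back when let go
- coupler_socket (a point): centre of the coupler's socket; while the tongue is down it is the centre of the 25 mm ball, 55 mm above the surface
- ring_gauge: polished steel ring gauge, 58 mm diameter, 18 high, to the right of the stand; stands loose, leave it alone; origin at the centre of its underside
- milled_block: milled aluminium sample block 32 x 56 x 22 mm, right and near the robot; stands loose, leave it alone; origin at the centre of its underside
- setup_block: dark setup block with holes, 51 x 76 x 25 mm, behind the stand; stands loose, leave it alone; origin at the centre of its underside
- v_block: steel V-block 40 x 44 x 34 mm, to the left of the stand; stands loose, leave it alone; origin at the centre of its underside

How it is judged:
By the outcome, as a careful person would: the job done as asked, in the order asked, and still so for the second after the job is handed in, while the arm keeps its last pose, push and grip.
It also fails if it takes over 48 s, if anything falls off the work surface, if the arm or the gripper's body presses on something with over 40 N, if the wrist force passes 120 N, or if a joint passes its speed limit or range.

## Robot

A 6-joint arm with a two-finger parallel gripper is mounted at the origin on the work surface; the furniture and walls round the work are solid. World frame = base frame: x ahead of the robot, y to its left, z up, the work surface at z = 0. Lengths are in m, angles in rad, forces in N, time in s.
With the tool pointing down it reaches from about 0.225 to 0.875 m from the base axis. Payload 3.4 kg.
Tool frame: the origin (TCP) lies at the centre of the arm's flange, where the gripper is bolted on; the fingertips stand manip.tcp_to_tips ahead of it and the grasp point (between the pads) lies 155 mm ahead of it (manip.tcp_to_tips is the distance from the TCP to the fingertips, in m); z points along the fingers, y is the line along which they close (so a half turn about z gives the same grasp; the last joint's range is limited). The gripper opens to 85 mm and grips with 20 to 120 N. Pads are 22 mm wide; open, the fingers measure 114 mm over their backs; the gripper's body (76 mm by 85 mm) begins 54 mm behind the grasp point. The pads swing forward as they close: fully open they stand 13 mm farther back than shut.
Start: joints at [1.162, 0.276, 1.505, -0, 1.361, -0.121], TCP at [0.163, 0.551, 0.405] pointing down, gripper open.
Joint ranges: [-2.89, 2.89], [-0.75, 2.08], [0.22, 2.7], [-1.18, 4.32], [0.11, 2.71], [-2.7, 2.7]. Speed limits (rad/s): [2.57, 2.57, 3.14, 3.14, 3.14, 3.14].

## Interface

Orientations are given as a unit quaternion [w, x, y, z].
In Python, from rig import sensors, imaging, manip gives the robot as it stands. The module is installed in compiled form; this text tells all that it offers.
- The arm moves only by the tool jog_arm, never from a script. Its argument "plan" is a list of rows, each an object of numbers: "dx", "dy", "dz": the shift along the tool's x, y, z in mm; "ax", "ay", "az": the turn, a rotation vector about the tool's x, y, z in units of 6 degrees (1.0 is 6 degrees); "grip": the closure, from 0 (fully open) to 1 (shut). A call has 1 to 20 rows; each row shifts and turns the commanded pose from where the row before left it, along the tool's axes as they then stand; what a row does not reach is not made up. A row lasts 1/12 s, in which the tool goes at most 41.7 mm and 7.16 degrees, less where a joint would pass 70% of its speed; a pose out of reach is approached as far as the arm can. A call is refused whole if a number of a shift passes 41.7 or a number of a turn 1, either way. A call with a gripper value outside its range is refused whole. The fingers move at their own pace and stop on an object; "grip_force" is the grip in N (left out, the last holds). Time passes only in rows, so rows that do not move let the fingers close. It gives the time, the measured TCP pose, the force, the opening and the grip force at its end, in the units of the state.
- sensors.get_state(): the state, without advancing time (a new reading comes with each control period).
- imaging.get_image(name): name is "scene" or "top"; returns a dict with "image" (400x640x3 uint8, red, green, blue), "K" (3x3 intrinsics, pixels), "k1" (the pictures are not rectified: a ray, as slopes to the right and down, at radius r is drawn at 1 + k1 r^2 times it, then the intrinsics apply), "extrinsics" (4x4, takes a point from world to camera coordinates). Camera axes: x right, y up, looking along -z (the intrinsics and any distortion apply to the point x, -y, -z); pixel columns grow to the right and rows downward; lengths in m; the calibration is good to about 2 mm. A picture is of the moment at which its call begins. There is no depth.
- manip.sign_off(): hands the job in; it is judged then, once.
The state is a dict: "clock": time; "qpos": joint angles; "qd": joint speeds; "effort": joint torques, N m; "position": TCP position; "ee_rot": TCP orientation; "contact_force": force on the tool from outside, world axes, zero at the start; "moment": the same for the moment, N m; "width": finger opening in m; "gripper_force": force on a finger pad.
Only numpy, scipy, OpenCV 4.12 (cv2) and the standard library are available. Lean on these libraries where they do the work, as an engineer would, in place of code of your own. Each camera call takes 0.05 s, during which the arm holds its last target. There are 200 camera calls.

## Working session

There is one attempt and no reset: what is moved stays moved. The work goes in short steps, Python scripts to look and compute and a tool call to move; the robot and the scene stay as the last step left them, time stands still between calls to the robot, and variables do not carry over. Pictures are saved under pics/ and viewed, at most 10 in all, crops included, and the job is handed in when it is done.

Besides the shell and the picture viewer there is one more tool, called after "Call:" by a JSON object that holds its "name" and its "arguments", one argument or row to a line. jog_arm: Moves the arm, as the interface text tells. Its arguments: {"type":"object","properties":{"plan":{"type":"array"},"grip_force":{"type":"number"}},"required":["plan"]}

```bash
mkdir -p pics; cat > h.py <<'E'
import numpy as np, cv2
from rig import sensors, imaging, manip
def snap(cam,fn):
    d=imaging.get_image(cam); np.savez('pics/'+cam+'.npz',**{k:np.array(v) for k,v in d.items()})
    cv2.imwrite('pics/'+fn,d['image'][:,:,::-1]); return d
def load(cam): return np.load('pics/'+cam+'.npz')
def ray(d,u,v):
    K=d['K']; E=d['extrinsics']; k=float(d['k1'])
    p=np.array([(u-K[0,2])/K[0,0],(v-K[1,2])/K[1,1]]); q=p.copy()
    for _ in range(20): q=p/(1+k*(q@q))
    dc=np.array([q[0],-q[1],-1.]); R=E[:3,:3]; return -R.T@E[:3,3], R.T@dc
def at_z(d,u,v,z):
    o,r=ray(d,u,v); return o+r*(z-o[2])/r[2]
def proj(d,P):
    E=d['extrinsics']; c=E[:3,:3]@np.array(P)+E[:3,3]; s=np.array([c[0],-c[1]])/-c[2]
    s=s*(1+float(d['k1'])*(s@s)); K=d['K']; return np.array([K[0,0]*s[0]+K[0,2],K[1,1]*s[1]+K[1,2]])
def tri(a,b):
    (o,r),(p,s)=a,b; r=r/np.linalg.norm(r); s=s/np.linalg.norm(s)
    t=np.linalg.lstsq(np.c_[r,-s],p-o,rcond=None)[0]; x=o+t[0]*r; y=p+t[1]*s; return (x+y)/2,np.linalg.norm(x-y)
E
python3 - <<'E'
from h import *
for c in('scene','top'):
    d=snap(c,c+'1.png'); E=d['extrinsics']; print(c,-E[:3,:3].T@E[:3,3],d['k1'])
print(sensors.get_state(),manip.tcp_to_tips)
E
```

```text
scene [-0.2946401  -0.6757024   0.96075801] -0.03375442852762064
top [ 0.43258937 -0.05813384  1.04817754] -0.06557463243683774
{'clock': 0.1, 'qpos': array([ 1.16200252e+00,  2.76553742e-01,  1.50601173e+00,  1.16223256e-05,
        1.36071783e+00, -1.21004042e-01]), 'qd': array([ 0.00082462, -0.00200246, -0.00287307,  0.00164311, -0.00055865,
        0.00065484]), 'effort': array([ 3.13844866e-03, -4.17704558e+01, -2.46402204e+01,  9.36096649e-05,
        5.86587630e-03, -1.76702139e-05]), 'position': array([0.16313513, 0.55117879, 0.40391137]), 'ee_rot': array([-2.26799213e-04,  1.43399974e-01,  9.89664455e-01, -8.14347990e-04]), 'contact_force': array([0.24927665, 0.44237744, 0.04421318]), 'moment': array([ 0.00267226, -0.00071146,  0.0372011 ]), 'gripper_force': 0.0, 'width': 0.08530376935441786} 0.1734
```

View pics/scene1.png

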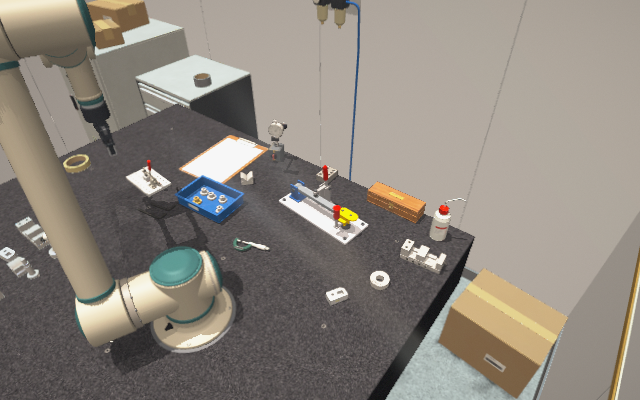

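View pics/top1.png

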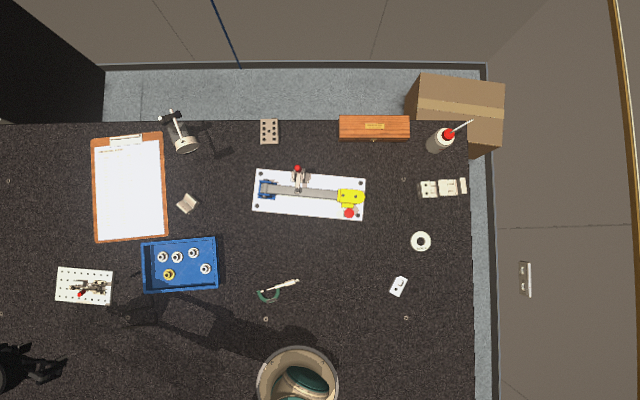

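The scene view shows the stand near (323,213). The top view shows the clevis at (266,188), the yellow head at (350,196), the knob at (349,212) and the clamp handle at (298,172). I'll enlarge both.

```bash
python3 - <<'E'
from h import *
a=load('top')['image'][155:230,240:380]; b=load('scene')['image'][155:250,265:385]
a=cv2.resize(a,None,fx=5,fy=5,interpolation=2); b=cv2.resize(b,None,fx=5,fy=5,interpolation=2)
cv2.imwrite('pics/ct.png',a[:,:,::-1]); cv2.imwrite('pics/cs.png',b[:,:,::-1])
E
```

```text
(no output)
```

View pics/ct.png

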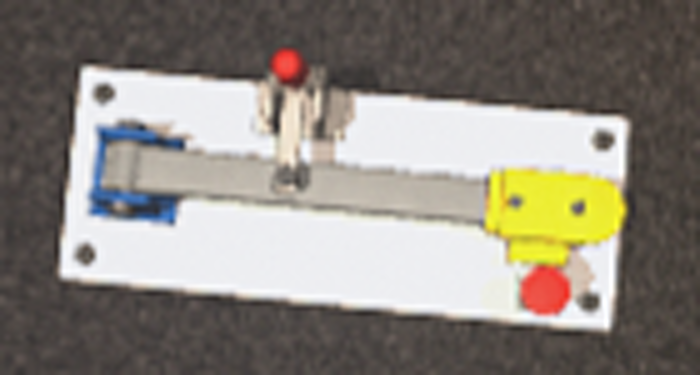

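View pics/cs.png

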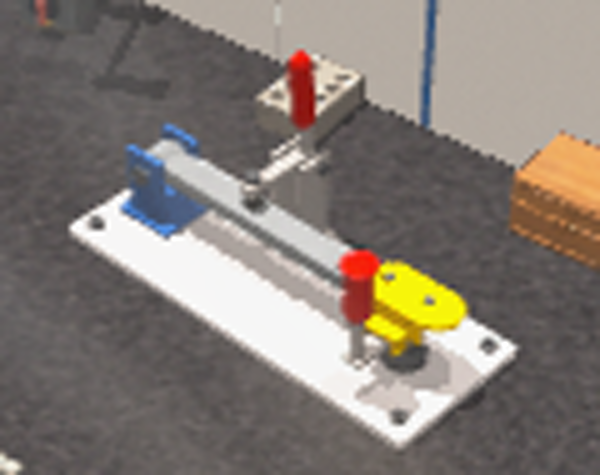

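```bash
python3 - <<'E'
from h import *
t=load('top'); s=load('scene')
T=lambda x,y:((x-2)/5+240,(y-2)/5+155); S=lambda x,y:((x-2)/5+265,(y-2)/5+155)
c=[at_z(t,*T(*p),.012)[:2] for p in((82,67),(628,118),(610,329),(62,280))]
print(np.round(c,4),[np.linalg.norm(c[i]-c[i-1]).round(4) for i in range(4)])
o=np.mean(c,0); x=(c[1]-c[0]+c[2]-c[3]); x/=np.linalg.norm(x); y=np.array([-x[1],x[0]])
print('o',o,'x',x,'yaw',np.arctan2(x[1],x[0]))
loc=lambda P:(np.round([(P[:2]-o)@x,(P[:2]-o)@y],4),P[2])
print('knobtop',at_z(t,*T(545,290),.13),loc(at_z(t,*T(545,290),.13)))
print('knobtop tri',tri(ray(t,*T(545,290)),ray(s,*S(360,264))), loc(tri(ray(t,*T(545,290)),ray(s,*S(360,264)))[0]))
g=tri(ray(t,*T(287,64)),ray(s,*S(300,54)));print('griptop tri',g,loc(g[0]))
g=at_z(s,*S(303,92),.139);print(loc(g))
print('ring etc', at_z(t,269,131,.025), at_z(t,187,203,.034))
scene=[at_z(s,*S(*p),.012)[:2] for p in((70,228),(516,350),(401,443))]; print([loc(np.r_[q,0.012]) for q in scene])
E
```

```text
[[ 0.6211  0.1174]
 [ 0.5904 -0.1986]
 [ 0.4685 -0.1864]
 [ 0.4975  0.1273]] [np.float64(0.124), np.float64(0.3176), np.float64(0.1225), np.float64(0.3151)]
o [ 0.544356   -0.03508204] x [-0.09445472 -0.99552916] yaw -1.6653920650152227
knobtop [ 0.48429801 -0.13902619  0.13      ] (array([ 0.1092, -0.05  ]), np.float64(0.13))
knobtop tri (array([ 0.4840578 , -0.13879394,  0.1272585 ]), np.float64(0.0012265994481952575)) (array([ 0.1089, -0.0502]), np.float64(0.12725850067531264))
griptop tri (array([ 0.59285074, -0.00961283,  0.17100818]), np.float64(0.001297722667094527)) (array([-0.0299,  0.0459]), np.float64(0.17100818287381742))
(array([-0.0289,  0.0469]), np.float64(0.139))
ring etc [0.72708076 0.07923965 0.025     ] [0.5180257  0.30823316 0.034     ]
[(array([-0.1573, -0.0637]), np.float64(0.012)), (array([0.1607, 0.0546]), np.float64(0.012)), (array([ 0.1592, -0.0646]), np.float64(0.012))]
```

Call:
{"name": "jog_arm", "arguments": {
  "plan": [
    {"az":1,"grip":1},
    {"az":1,"grip":1},
    {"az":1,"grip":1},
    {"az":1,"grip":1},
    {"az":1,"grip":1},
    {"az":1,"grip":1},
    {"az":1,"grip":1},
    {"az":1,"grip":1},
    {"az":1,"grip":1},
    {"az":1,"grip":1},
    {"az":1,"grip":1},
    {"az":1,"grip":1},
    {"az":1,"grip":1},
    {"az":0.16,"grip":1},
    {"grip":1}
  ],
  "grip_force": 60
}}

```text
$.plan[0]: bad value
```

Call:
{"name": "jog_arm", "arguments": {
  "plan": [
    {"dx":-30.4,"dy":26.1,"grip":1},
    {"dx":-30.4,"dy":26.1,"grip":1},
    {"dx":-30.4,"dy":26.1,"grip":1},
    {"dx":-30.4,"dy":26.1,"grip":1},
    {"dx":-30.4,"dy":26.1,"grip":1},
    {"dx":-30.4,"dy":26.1,"grip":1},
    {"dx":-30.4,"dy":26.1,"grip":1},
    {"dx":-30.4,"dy":26.1,"grip":1},
    {"dx":-30.4,"dy":26.1,"grip":1},
    {"dx":-30.4,"dy":26.1,"grip":1},
    {"dx":-30.4,"dy":26.1,"grip":1},
    {"dx":-30.4,"dy":26.1,"grip":1},
    {"dx":-30.4,"dy":26.1,"grip":1},
    {"dx":-30.4,"dy":26.1,"grip":1},
    {"dx":-30.4,"dy":26.1,"grip":1},
    {"dx":-30.4,"dy":26.1,"grip":1},
    {"dx":-30.4,"dy":26.1,"grip":1},
    {"grip":1},
    {"grip":1}
  ]
}}

```text
$.plan[0]: bad value
```

```bash
cat >> h.py <<'E'
from scipy.spatial.transform import Rotation as Rn
O=np.array([.544356,-.035082]); X=np.array([-.094455,-.995529]); Y=np.array([.995529,-.094455])
def st():
    s=sensors.get_state(); p=s['position']; w=s['ee_rot']; R=Rn.from_quat([*w[1:],w[0]]).as_matrix()
    L=lambda v:np.round([(v[:2]-O)@X*1e3,(v[:2]-O)@Y*1e3,v[2]*1e3],1)
    f=s['contact_force']; print('t',round(s['clock'],2),'tcp',L(p),'tip',L(p+R[:,2]*manip.tcp_to_tips),'grasp',L(p+R[:,2]*.155))
    print(' F stand',np.round([f[:2]@X,f[:2]@Y,f[2]],1),'tooly in stand',np.round([R[:2,1]@X,R[:2,1]@Y,R[2,1]],3),'toolz',np.round([R[:2,2]@X,R[:2,2]@Y,R[2,2]],3),'w',round(s['width']*1e3,1),'gf',np.round(s['gripper_force'],1))
E
python3 -c "
from h import *
st()"
```

```text
t 0.1 tcp [-547.6 -434.9  403.9] tip [-547.4 -435.   230.5] grasp [-547.4 -435.   248.9]
 F stand [-0.5  0.2  0. ] tooly in stand [-0.981  0.192 -0.002] toolz [ 0.002 -0.001 -1.   ] w 85.3 gf 0.0
```

Call:
{"name": "jog_arm", "arguments": {
  "plan": [
    {"dx":0,"dy":0,"dz":0,"ax":0,"ay":0,"az":1.0,"grip":1.0}
  ],
  "grip_force": 60
}}

```text
clock: 0.18
position: [0.1632, 0.5512, 0.4041]
ee_rot: [-0.0, 0.196, 0.981, -0.001]
contact_force: [0.1, -0.0, -0.8]
width: 0.0753
gripper_force: 0.0
```

Call:
{"name": "jog_arm", "arguments": {
  "plan": [
    {"dx":0,"dy":0,"dz":0,"ax":0,"ay":0,"az":1,"grip":1},
    {"dx":0,"dy":0,"dz":0,"ax":0,"ay":0,"az":1,"grip":1},
    {"dx":0,"dy":0,"dz":0,"ax":0,"ay":0,"az":1,"grip":1},
    {"dx":0,"dy":0,"dz":0,"ax":0,"ay":0,"az":1,"grip":1},
    {"dx":0,"dy":0,"dz":0,"ax":0,"ay":0,"az":1,"grip":1},
    {"dx":0,"dy":0,"dz":0,"ax":0,"ay":0,"az":1,"grip":1},
    {"dx":0,"dy":0,"dz":0,"ax":0,"ay":0,"az":1,"grip":1},
    {"dx":0,"dy":0,"dz":0,"ax":0,"ay":0,"az":1,"grip":1},
    {"dx":0,"dy":0,"dz":0,"ax":0,"ay":0,"az":1,"grip":1},
    {"dx":0,"dy":0,"dz":0,"ax":0,"ay":0,"az":1,"grip":1},
    {"dx":0,"dy":0,"dz":0,"ax":0,"ay":0,"az":1,"grip":1},
    {"dx":0,"dy":0,"dz":0,"ax":0,"ay":0,"az":1,"grip":1},
    {"dx":0,"dy":0,"dz":0,"ax":0,"ay":0,"az":0.16,"grip":1}
  ]
}}

```text
clock: 1.27
position: [0.1632, 0.5512, 0.4042]
ee_rot: [0.0, 0.741, 0.672, -0.0]
contact_force: [0.7, -0.5, -0.1]
width: 0.0001
gripper_force: 0.0
```

Call:
{"name": "jog_arm", "arguments": {
  "plan": [
    {"dx":-30.4,"dy":26.1,"dz":0,"ax":0,"ay":0,"az":0,"grip":1},
    {"dx":-30.4,"dy":26.1,"dz":0,"ax":0,"ay":0,"az":0,"grip":1},
    {"dx":-30.4,"dy":26.1,"dz":0,"ax":0,"ay":0,"az":0,"grip":1},
    {"dx":-30.4,"dy":26.1,"dz":0,"ax":0,"ay":0,"az":0,"grip":1},
    {"dx":-30.4,"dy":26.1,"dz":0,"ax":0,"ay":0,"az":0,"grip":1},
    {"dx":-30.4,"dy":26.1,"dz":0,"ax":0,"ay":0,"az":0,"grip":1},
    {"dx":-30.4,"dy":26.1,"dz":0,"ax":0,"ay":0,"az":0,"grip":1},
    {"dx":-30.4,"dy":26.1,"dz":0,"ax":0,"ay":0,"az":0,"grip":1},
    {"dx":-30.4,"dy":26.1,"dz":0,"ax":0,"ay":0,"az":0,"grip":1},
    {"dx":-30.4,"dy":26.1,"dz":0,"ax":0,"ay":0,"az":0,"grip":1},
    {"dx":-30.4,"dy":26.1,"dz":0,"ax":0,"ay":0,"az":0,"grip":1},
    {"dx":-30.4,"dy":26.1,"dz":0,"ax":0,"ay":0,"az":0,"grip":1},
    {"dx":-30.4,"dy":26.1,"dz":0,"ax":0,"ay":0,"az":0,"grip":1},
    {"dx":-30.4,"dy":26.1,"dz":0,"ax":0,"ay":0,"az":0,"grip":1},
    {"dx":-30.4,"dy":26.1,"dz":0,"ax":0,"ay":0,"az":0,"grip":1},
    {"dx":-30.4,"dy":26.1,"dz":0,"ax":0,"ay":0,"az":0,"grip":1},
    {"dx":-30.4,"dy":26.1,"dz":0,"ax":0,"ay":0,"az":0,"grip":1},
    {"dx":0,"dy":0,"dz":0,"ax":0,"ay":0,"az":0,"grip":1},
    {"dx":0,"dy":0,"dz":0,"ax":0,"ay":0,"az":0,"grip":1}
  ]
}}

```text
clock: 2.85
position: [0.5568, -0.0071, 0.4038]
ee_rot: [-0.001, 0.741, 0.672, -0.0]
contact_force: [0.3, 0.3, -0.3]
width: 0.0
gripper_force: 0.0
```

```bash
python3 -c "
from h import *
st()"
```

```text
t 2.85 tcp [-29.    9.8 403.8] tip [-29.    9.5 230.4] grasp [-29.    9.6 248.8]
 F stand [-0.3  0.3 -0.3] tooly in stand [ 0.002  1.    -0.001] toolz [-0.    -0.001 -1.   ] w 0.0 gf 0.0
```

Call:
{"name": "jog_arm", "arguments": {
  "plan": [
    {"dx":0,"dy":0,"dz":29,"ax":0,"ay":0,"az":0,"grip":1},
    {"dx":0,"dy":0,"dz":29,"ax":0,"ay":0,"az":0,"grip":1},
    {"dx":0,"dy":0,"dz":28,"ax":0,"ay":0,"az":0,"grip":1},
    {"dx":0,"dy":0,"dz":0,"ax":0,"ay":0,"az":0,"grip":1},
    {"dx":0,"dy":8,"dz":0,"ax":0,"ay":0,"az":0,"grip":1},
    {"dx":0,"dy":8,"dz":0,"ax":0,"ay":0,"az":0,"grip":1},
    {"dx":0,"dy":7,"dz":0,"ax":0,"ay":0,"az":0,"grip":1},
    {"dx":0,"dy":7,"dz":0,"ax":0,"ay":0,"az":0,"grip":1},
    {"dx":0,"dy":7,"dz":0,"ax":0,"ay":0,"az":0,"grip":1},
    {"dx":0,"dy":7,"dz":0,"ax":0,"ay":0,"az":0,"grip":1},
    {"dx":0,"dy":0,"dz":0,"ax":0,"ay":0,"az":0,"grip":1}
  ]
}}

```text
clock: 3.77
position: [0.6014, -0.0096, 0.3191]
ee_rot: [0.001, 0.74, 0.673, 0.001]
contact_force: [-0.1, 0.8, 0.9]
width: -0.0002
gripper_force: 0.0
```

```bash
python3 -c "
from h import *
st(); d=snap('scene','s2.png')
cv2.imwrite('pics/c2.png',cv2.resize(d['image'][135:250,255:385],None,fx=5,fy=5,interpolation=2)[:,:,::-1])"
```

```text
t 3.77 tcp [-30.7  54.4 319.1] tip [-30.7  54.8 145.7] grasp [-30.7  54.8 164.1]
 F stand [-0.8 -0.1  0.9] tooly in stand [0.001 1.    0.003] toolz [-0.     0.003 -1.   ] w -0.2 gf 0.0
```

View pics/c2.png

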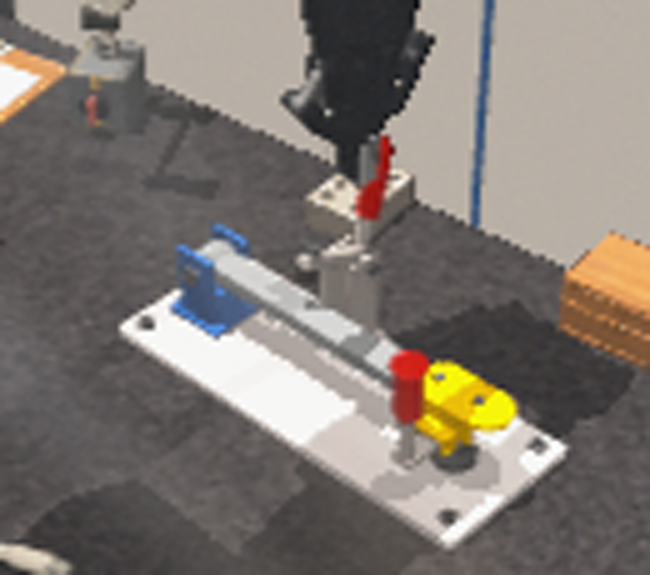

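The fingers are on the handle at about (370,185) in the crop. The handle has begun to swing and the clamp arm is rising off the tongue, at about (305,262). I'll continue the arc.

Call:
{"name": "jog_arm", "arguments": {
  "plan": [
    {"dx":0,"dy":6.5,"dz":2.2,"ax":0,"ay":0,"az":0,"grip":1},
    {"dx":0,"dy":6.5,"dz":2.5,"ax":0,"ay":0,"az":0,"grip":1},
    {"dx":0,"dy":6.5,"dz":3,"ax":0,"ay":0,"az":0,"grip":1},
    {"dx":0,"dy":6,"dz":4,"ax":0,"ay":0,"az":0,"grip":1},
    {"dx":0,"dy":5.7,"dz":4,"ax":0,"ay":0,"az":0,"grip":1},
    {"dx":0,"dy":5.5,"dz":4.2,"ax":0,"ay":0,"az":0,"grip":1},
    {"dx":0,"dy":4.5,"dz":5.4,"ax":0,"ay":0,"az":0,"grip":1},
    {"dx":0,"dy":4.5,"dz":5.4,"ax":0,"ay":0,"az":0,"grip":1},
    {"dx":0,"dy":3,"dz":5,"ax":0,"ay":0,"az":0,"grip":1},
    {"dx":0,"dy":3,"dz":5,"ax":0,"ay":0,"az":0,"grip":1},
    {"dx":0,"dy":0,"dz":0,"ax":0,"ay":0,"az":0,"grip":1}
  ]
}}

```text
clock: 4.73
position: [0.6513, -0.0144, 0.2764]
ee_rot: [-0.001, 0.74, 0.673, -0.0]
contact_force: [-0.3, 0.0, -0.2]
width: 0.0001
gripper_force: 0.0
```

```bash
python3 -c "
from h import *
st()"
```

```text
t 4.73 tcp [-30.7 104.5 276.4] tip [-30.8 104.2 103. ] grasp [-30.8 104.3 121.4]
 F stand [ 0.  -0.3 -0.2] tooly in stand [ 0.001  1.    -0.002] toolz [-0.    -0.002 -1.   ] w 0.1 gf 0.0
```

Call:
{"name": "jog_arm", "arguments": {
  "plan": [
    {"dx":0,"dy":1,"dz":2,"ax":0,"ay":0,"az":0,"grip":1},
    {"dx":0,"dy":0,"dz":2,"ax":0,"ay":0,"az":0,"grip":1},
    {"dx":0,"dy":0,"dz":0,"ax":0,"ay":0,"az":0,"grip":1}
  ]
}}

```text
clock: 4.98
position: [0.6519, -0.0144, 0.2743]
ee_rot: [-0.0, 0.74, 0.673, -0.0]
contact_force: [-0.8, 0.5, 3.2]
width: 0.0001
gripper_force: 1.3
```

Call:
{"name": "jog_arm", "arguments": {
  "plan": [
    {"dx":0,"dy":0,"dz":2,"ax":0,"ay":0,"az":0,"grip":1},
    {"dx":0,"dy":0,"dz":0,"ax":0,"ay":0,"az":0,"grip":1}
  ]
}}

```text
clock: 5.15
position: [0.6519, -0.0144, 0.2738]
ee_rot: [0.0, 0.74, 0.673, 0.0]
contact_force: [-3.2, 0.1, 9.3]
width: -0.0002
gripper_force: 4.5
```

```bash
python3 -c "
from h import *
st(); d=snap('scene','s3.png')
cv2.imwrite('pics/c3.png',cv2.resize(d['image'][135:250,255:385],None,fx=5,fy=5,interpolation=2)[:,:,::-1])"
```

```text
t 5.15 tcp [-30.8 105.1 273.8] tip [-30.8 105.3 100.4] grasp [-30.8 105.3 118.8]
 F stand [ 0.2 -3.2  9.3] tooly in stand [0.    1.    0.001] toolz [ 0.     0.001 -1.   ] w -0.2 gf 4.5
```

View pics/c3.png

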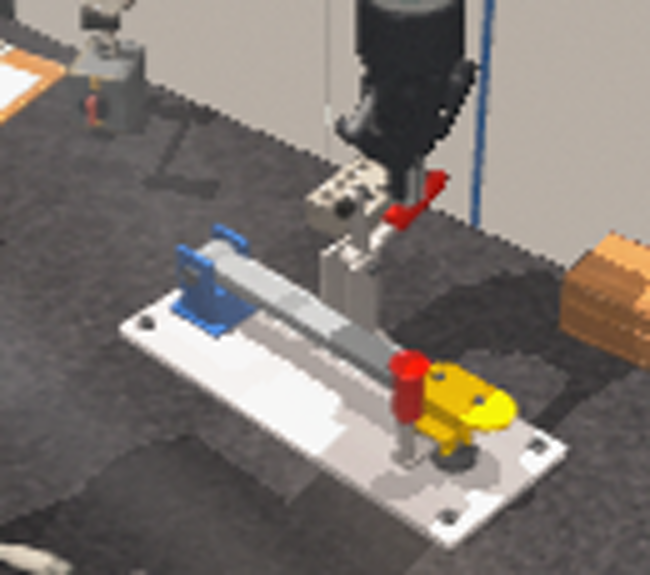

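The handle lies back at about (420,200) and no longer moves under 9 N, well above the 2–3 N it takes to swing it. So it is at its stop. Next I go to the knob.

Call:
{"name": "jog_arm", "arguments": {
  "plan": [
    {"dx":0,"dy":0,"dz":-32.5,"ax":0,"ay":0,"az":0,"grip":1},
    {"dx":0,"dy":0,"dz":-32.5,"ax":0,"ay":0,"az":0,"grip":1},
    {"dx":0,"dy":0,"dz":-32.5,"ax":0,"ay":0,"az":0,"grip":1},
    {"dx":0,"dy":0,"dz":-32.5,"ax":0,"ay":0,"az":0,"grip":1},
    {"dx":-23.3,"dy":-25.9,"dz":0,"ax":0,"ay":0,"az":0,"grip":1},
    {"dx":-23.3,"dy":-25.9,"dz":0,"ax":0,"ay":0,"az":0,"grip":1},
    {"dx":-23.3,"dy":-25.9,"dz":0,"ax":0,"ay":0,"az":0,"grip":0.4},
    {"dx":-23.3,"dy":-25.9,"dz":0,"ax":0,"ay":0,"az":0,"grip":0.4},
    {"dx":-23.3,"dy":-25.9,"dz":0,"ax":0,"ay":0,"az":0,"grip":0.4},
    {"dx":-23.3,"dy":-25.9,"dz":0,"ax":0,"ay":0,"az":0,"grip":0.4},
    {"dx":0,"dy":0,"dz":0,"ax":0,"ay":0,"az":0,"grip":0.4},
    {"dx":0,"dy":0,"dz":25,"ax":0,"ay":0,"az":0,"grip":0.4},
    {"dx":0,"dy":0,"dz":25,"ax":0,"ay":0,"az":0,"grip":0.4},
    {"dx":0,"dy":0,"dz":0,"ax":0,"ay":0,"az":0,"grip":0.4}
  ]
}}

```text
clock: 6.37
position: [0.4823, -0.1381, 0.3481]
ee_rot: [-0.004, 0.74, 0.672, -0.002]
contact_force: [-0.5, 0.6, -0.5]
width: 0.0512
gripper_force: 0.0
```

```bash
python3 -c "
from h import *
st(); d=snap('scene','s4.png'); e=snap('top','t4.png')
a=cv2.resize(d['image'][135:250,255:385],None,fx=3,fy=3,interpolation=2)[:,:,::-1]
b=cv2.resize(e['image'][140:255,240:370],None,fx=3,fy=3,interpolation=2)[:,:,::-1]
cv2.imwrite('pics/c4.png',np.hstack([a,b]))"
```

```text
t 6.37 tcp [108.4 -52.1 348.1] tip [107.9 -53.5 174.7] grasp [107.9 -53.3 193.1]
 F stand [-0.5 -0.5 -0.5] tooly in stand [ 0.001  1.    -0.008] toolz [-0.003 -0.008 -1.   ] w 51.2 gf 0.0
```

View pics/c4.png

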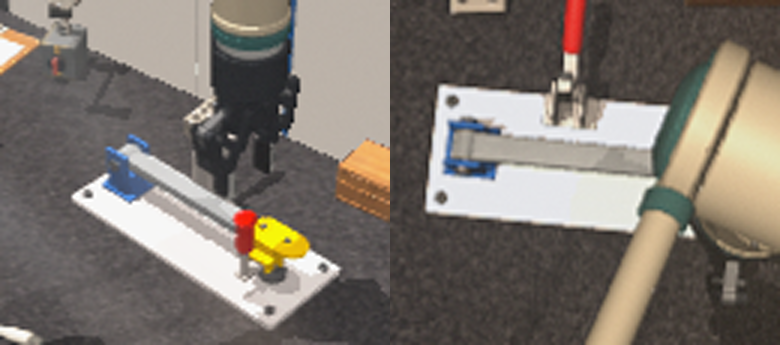

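The left panel shows the open fingers straddling the spot above the knob, with the knob at about (245,230). The right panel shows the handle lying fully to +y at about (573,25). I'll descend and grip.

Call:
{"name": "jog_arm", "arguments": {
  "plan": [
    {"dx":0,"dy":0,"dz":25,"ax":0,"ay":0,"az":0,"grip":0.4},
    {"dx":0,"dy":0,"dz":25,"ax":0,"ay":0,"az":0,"grip":0.4},
    {"dx":0,"dy":0,"dz":25,"ax":0,"ay":0,"az":0,"grip":0.4},
    {"dx":0,"dy":0,"dz":14,"ax":0,"ay":0,"az":0,"grip":0.4},
    {"dx":0,"dy":0,"dz":0,"ax":0,"ay":0,"az":0,"grip":0.4},
    {"dx":0,"dy":0,"dz":0,"ax":0,"ay":0,"az":0,"grip":0.4}
  ]
}}

```text
clock: 6.97
position: [0.485, -0.1389, 0.2638]
ee_rot: [0.0, 0.74, 0.673, 0.0]
contact_force: [-0.2, 0.1, 0.5]
width: 0.0513
gripper_force: 0.0
```

```bash
python3 -c "
from h import *
st()"
```

```text
t 6.97 tcp [108.9 -49.3 263.8] tip [109.  -49.2  90.4] grasp [109.  -49.2 108.8]
 F stand [-0.1 -0.2  0.5] tooly in stand [0.    1.    0.001] toolz [ 0.     0.001 -1.   ] w 51.3 gf 0.0
```

Call:
{"name": "jog_arm", "arguments": {
  "plan": [
    {"dx":0,"dy":0,"dz":0,"ax":0,"ay":0,"az":0,"grip":1},
    {"dx":0,"dy":0,"dz":0,"ax":0,"ay":0,"az":0,"grip":1},
    {"dx":0,"dy":0,"dz":0,"ax":0,"ay":0,"az":0,"grip":1},
    {"dx":0,"dy":0,"dz":0,"ax":0,"ay":0,"az":0,"grip":1},
    {"dx":0,"dy":0,"dz":0,"ax":0,"ay":0,"az":0,"grip":1},
    {"dx":0,"dy":0,"dz":0,"ax":0,"ay":0,"az":0,"grip":1}
  ]
}}

```text
clock: 7.47
position: [0.4835, -0.1389, 0.2648]
ee_rot: [0.0, 0.74, 0.673, -0.0]
contact_force: [-3.9, 0.8, 7.3]
width: 0.0227
gripper_force: 58.3
```

```bash
python3 -c "
from h import *
st()"
```

```text
t 7.47 tcp [109.1 -50.8 264.8] tip [109.3 -50.8  91.4] grasp [109.2 -50.8 109.8]
 F stand [-0.5 -4.   7.3] tooly in stand [-0.  1. -0.] toolz [ 0.001 -0.    -1.   ] w 22.7 gf 58.3
```

Call:
{"name": "jog_arm", "arguments": {
  "plan": [
    {"dx":0,"dy":0,"dz":0,"ax":0,"ay":0,"az":0,"grip":0.55},
    {"dx":0,"dy":0,"dz":0,"ax":0,"ay":0,"az":0,"grip":0.55},
    {"dx":0,"dy":-1,"dz":5.5,"ax":0,"ay":0,"az":0,"grip":0.55},
    {"dx":0,"dy":0,"dz":0,"ax":0,"ay":0,"az":0,"grip":0.55},
    {"dx":0,"dy":0,"dz":0,"ax":0,"ay":0,"az":0,"grip":1},
    {"dx":0,"dy":0,"dz":0,"ax":0,"ay":0,"az":0,"grip":1},
    {"dx":0,"dy":0,"dz":0,"ax":0,"ay":0,"az":0,"grip":1},
    {"dx":0,"dy":0,"dz":0,"ax":0,"ay":0,"az":0,"grip":1},
    {"dx":0,"dy":0,"dz":0,"ax":0,"ay":0,"az":0,"grip":1}
  ]
}}

```text
clock: 8.22
position: [0.4834, -0.1387, 0.2574]
ee_rot: [0.0, 0.74, 0.673, 0.0]
contact_force: [1.7, 0.9, -1.2]
width: 0.0194
gripper_force: 58.4
```

```bash
python3 -c "
from h import *
st()"
```

```text
t 8.22 tcp [108.9 -50.9 257.4] tip [108.9 -50.9  84. ] grasp [108.9 -50.9 102.4]
 F stand [-1.   1.6 -1.2] tooly in stand [0.001 1.    0.   ] toolz [-0.  0. -1.] w 19.4 gf 58.4
```

Call:
{"name": "jog_arm", "arguments": {
  "plan": [
    {"dx":0,"dy":0,"dz":0,"ax":0,"ay":0,"az":0,"grip":1},
    {"dx":0,"dy":-3,"dz":0,"ax":0,"ay":0,"az":0,"grip":1},
    {"dx":0,"dy":-3,"dz":0,"ax":0,"ay":0,"az":0,"grip":1},
    {"dx":0,"dy":-3,"dz":0,"ax":0,"ay":0,"az":0,"grip":1},
    {"dx":0,"dy":-3,"dz":0,"ax":0,"ay":0,"az":0,"grip":1},
    {"dx":0,"dy":-1.5,"dz":0,"ax":0,"ay":0,"az":0,"grip":1},
    {"dx":0,"dy":0,"dz":0,"ax":0,"ay":0,"az":0,"grip":1},
    {"dx":0,"dy":0,"dz":0,"ax":0,"ay":0,"az":0,"grip":1}
  ],
  "grip_force": 80
}}

```text
clock: 8.88
position: [0.4712, -0.1375, 0.2578]
ee_rot: [0.002, 0.74, 0.672, 0.002]
contact_force: [8.6, 1.6, -4.4]
width: 0.0191
gripper_force: 78.1
```

```bash
python3 -c "
from h import *
st()"
```

```text
t 8.88 tcp [108.9 -63.1 257.8] tip [108.8 -62.2  84.4] grasp [108.8 -62.3 102.8]
 F stand [-2.4  8.4 -4.4] tooly in stand [0.001 1.    0.006] toolz [-0.     0.006 -1.   ] w 19.1 gf 78.1
```

Call:
{"name": "jog_arm", "arguments": {
  "plan": [
    {"dx":0,"dy":-1.2,"dz":0,"ax":0,"ay":0,"az":0,"grip":1},
    {"dx":0,"dy":0,"dz":0,"ax":0,"ay":0,"az":0,"grip":1},
    {"dx":4.24,"dy":0,"dz":-4.77,"ax":0,"ay":-0.2,"az":0,"grip":1},
    {"dx":4.24,"dy":0,"dz":-4.77,"ax":0,"ay":-0.2,"az":0,"grip":1},
    {"dx":0,"dy":0,"dz":0,"ax":0,"ay":0,"az":0,"grip":1},
    {"dx":0,"dy":0,"dz":0,"ax":0,"ay":0,"az":0,"grip":1}
  ]
}}

```text
clock: 9.38
position: [0.4712, -0.1287, 0.2676]
ee_rot: [0.017, 0.74, 0.673, -0.013]
contact_force: [7.6, 0.5, -4.2]
width: 0.0193
gripper_force: 78.3
```

```bash
python3 -c "
from h import *
st()"
```

```text
t 9.38 tcp [100.1 -64.  267.6] tip [107.4 -62.9  94.4] grasp [106.7 -63.  112.8]
 F stand [-1.2  7.6 -4.2] tooly in stand [0.    1.    0.007] toolz [ 0.042  0.007 -0.999] w 19.3 gf 78.3
```

Call:
{"name": "jog_arm", "arguments": {
  "plan": [
    {"dx":4.24,"dy":0,"dz":-4.77,"ax":0,"ay":-0.2,"az":0,"grip":1},
    {"dx":4.24,"dy":0,"dz":-4.77,"ax":0,"ay":-0.2,"az":0,"grip":1},
    {"dx":4.24,"dy":0,"dz":-4.77,"ax":0,"ay":-0.2,"az":0,"grip":1},
    {"dx":4.24,"dy":0,"dz":-4.77,"ax":0,"ay":-0.2,"az":0,"grip":1},
    {"dx":4.24,"dy":0,"dz":-4.77,"ax":0,"ay":-0.2,"az":0,"grip":1},
    {"dx":4.24,"dy":0,"dz":-4.77,"ax":0,"ay":-0.2,"az":0,"grip":1},
    {"dx":4.24,"dy":0,"dz":-4.77,"ax":0,"ay":-0.2,"az":0,"grip":1},
    {"dx":4.24,"dy":0,"dz":-4.77,"ax":0,"ay":-0.2,"az":0,"grip":1},
    {"dx":4.24,"dy":0,"dz":-4.77,"ax":0,"ay":-0.2,"az":0,"grip":1},
    {"dx":4.24,"dy":0,"dz":-4.77,"ax":0,"ay":-0.2,"az":0,"grip":1},
    {"dx":4.24,"dy":0,"dz":-4.77,"ax":0,"ay":-0.2,"az":0,"grip":1},
    {"dx":4.24,"dy":0,"dz":-4.77,"ax":0,"ay":-0.2,"az":0,"grip":1},
    {"dx":4.24,"dy":0,"dz":-4.77,"ax":0,"ay":-0.2,"az":0,"grip":1},
    {"dx":0,"dy":0,"dz":0,"ax":0,"ay":0,"az":0,"grip":1},
    {"dx":0,"dy":0,"dz":0,"ax":0,"ay":0,"az":0,"grip":1},
    {"dx":0,"dy":0,"dz":0,"ax":0,"ay":0,"az":0,"grip":1},
    {"dx":0,"dy":0,"dz":0,"ax":0,"ay":0,"az":0,"grip":1}
  ]
}}

```text
clock: 10.8
position: [0.4773, -0.0647, 0.3192]
ee_rot: [0.108, 0.731, 0.665, -0.114]
contact_force: [6.9, -0.1, -3.7]
width: 0.0192
gripper_force: 78.4
```

```bash
python3 -c "
from h import *
st(); d=snap('scene','s5.png'); e=snap('top','t5.png')
a=cv2.resize(d['image'][135:250,255:385],None,fx=3,fy=3,interpolation=2)[:,:,::-1]
b=cv2.resize(e['image'][140:255,240:370],None,fx=3,fy=3,interpolation=2)[:,:,::-1]
cv2.imwrite('pics/c5.png',np.hstack([a,b]))"
```

```text
t 10.8 tcp [ 35.9 -64.  319.2] tip [ 89.4 -62.9 154.3] grasp [ 83.7 -63.  171.8]
 F stand [-0.5  6.9 -3.7] tooly in stand [-0.001  1.     0.006] toolz [ 0.309  0.006 -0.951] w 19.2 gf 78.4
```

View pics/c5.png

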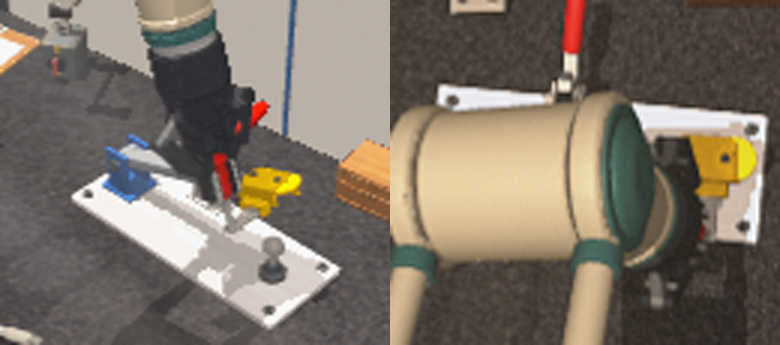

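The ball stands bare at (270,260) and the yellow coupler is about 7 cm up at (270,185). The knob is held in the fingers at (222,175), and the clamp handle still lies back at (258,115) and (573,25). Handing in.

```bash
python3 -c "
from h import *
print(manip.sign_off())"
```

```text
the job is handed in; nothing more can be done
None
```

The job is handed in, and no verdict came back: the clamp is swung open to its stop, the latch is held pulled with the gripper on the knob, and the coupler is held steady about 7 cm above its seat after 10.8 s; nothing touched the loose items, though I took no last picture of all four.

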